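# Index the spot-plate carriage with its locating pin and trip the reader

### The arm

A 6-joint arm with a two-finger parallel gripper is mounted at the origin on the work surface. World frame = base frame: x ahead of the robot, y to its left, z up, the work surface at z = 0. Lengths are in m, angles in rad, forces in N, time in s.
With the tool pointing down it reaches from about 0.4 to 0.825 m from the base axis. Payload 7 kg.
Tool frame: the origin (TCP) lies at the very end of the fingers, on their centre line; the grasp point (between the pads) lies 19 mm behind it; z points along the fingers, x is the direction in which the jaws open and shut, and the axes are right-handed (so a half turn about z gives the same grasp; the last joint's range is limited). The gripper opens to 88 mm and grips with 3 to 60 N. Pads are 19 mm wide; open, the fingers measure 130 mm over their backs; the gripper's body (78 mm by 193 mm) begins 47 mm behind the grasp point.
Start: joints at [1.482, 0.359, 0.012, 0, -1.224, -0.288], TCP at [0.248, 0.628, 0.227] pointing down, gripper open.
Joint ranges: [-3.07, 3.07], [-1.43, 2.12], [-1.02, 1.25], [-3.03, 1.67], [-3.05, -0], [-3.03, 3.03]. Speed limits (rad/s): [2.39, 2.39, 3.01, 3.14, 3.14, 3.14].

### API

Orientations are given as [roll, pitch, yaw] about the fixed x, y, z axes, in that order (R = Rz(yaw) Ry(pitch) Rx(roll)).
In Python, from station import telemetry, grab_frame, arm, regions_of, pinpoint gives the robot as it stands. The module is installed in compiled form; this text tells all that it offers.
- The arm moves only by the shell command python3 -m inch 'ROWS' [FORCE]. ROWS is text: rows parted by semicolons, each of 7 numbers parted by spaces: the opening, from 0 (shut) to 1 (fully open), then the shift along the world's x, y, z in cm, then the turn, a rotation vector about the world's x, y, z in degrees. A call has 1 to 12 rows; each row is the pose to reach, as a shift and turn from the pose measured when the call began; what a row does not reach only later rows make up. A row lasts 1/8 s, in which the tool goes at most 62.5 mm and 10.7 degrees, less where a joint would pass 70% of its speed; a pose out of reach is approached as far as the arm can. A call with a gripper value outside its range is refused whole. The fingers move at their own pace and stop on an object; FORCE is the grip in N (left out, the last holds). Time passes only in rows, so rows that repeat a pose let the fingers close. It gives the time, the measured TCP pose, the force and the opening at its end, in the units of the state.
- telemetry.get_state(): the state, without advancing time (a new reading comes with each control period).
- grab_frame(name): name is "scene" or "side" or "wrist"; returns a dict with "pixels" (420x560x3 uint8, red, green, blue), "fx", "fy", "cx", "cy" (pixels), "dist_coeffs" ([k1, k2, p1, p2, k3] as OpenCV has them; the pictures are not rectified), "R" (3x3) and "t" (3): a world point X has camera coordinates R X + t. Camera axes: x right, y down, z forward; pixel columns grow to the right and rows downward; lengths in m; the calibration is good to about 2 mm. A picture is of the moment at which its call begins. There is no depth.
- arm.job_done(): hands the job in, once; it reports no verdict.
Trained networks look in the newest picture that a camera, given by its name, has taken for a name from the list of things; names that differ only in an ending like _2 or _b are one class to them, and where a whole thing is asked for, a point or a joint stands for the part that bears it (a point fixed in the world has none). Each returns a list of dicts, best first, with "p" (0 to 1); they miss things now and then, are a little off and sometimes report something else, mostly with a low value. They report only what shows in the picture. A call takes as long as a camera call. They do not tell look-alikes from the thing itself.
- regions_of(camera, name): "pixels" (420x560 bool, what is visible of it) and "bbox" ([left, top, right, bottom] in pixels, round what is visible of it).
- pinpoint(camera, name): "location" ([column, row] in pixels: a listed point, or the origin of a listed thing).
The state is a dict: "t": time; "q": joint angles; "qd": joint speeds; "joint_efforts": joint torques, N m; "eef_pos": TCP position; "ee_rot": TCP orientation; "force": force on the tool from outside, world axes, zero at the start; "moment": the same for the moment, N m; "width": finger opening in m.
Only numpy, scipy, OpenCV 4.12 (cv2) and the standard library are available. Lean on these libraries where they do the work, as an engineer would, in place of code of your own. Each camera call takes 0.05 s, during which the arm holds its last target. There are 200 camera calls.

### The job

Take the red-knobbed locating pin from its green park block and stand it in the brass bushing of the carriage so that its tip rests on the bed underneath. Then slide the carriage along the bed until the pin drops fully home in the hidden blind hole, its steel collar down on the bushing. Only after that, push the yellow sprung plunger on the grey console all the way down and let it come back up; leave the bottle, the dish and the tube rack where they are.

Things in the scene. Friction and masses are not known exactly. Their poses are not given: they have to be found in the camera images.
- bed: Fixed aluminium bed, 184 mm wide (its x), 430 mm long (its y), top 35 mm above the bench, with 50 mm high grey end stops. Origin: centre of its underside. The carriage travels along its +y. Under the carriage, on the bushing's path, is one unmarked blind hole, 21 mm wide, 28 mm deep, covered at the start; it comes under the bushing at an unknown carriage travel between 0.06 and 0.135 m.
- carriage (a joint): Carriage travel along the bed's +y, m: 0 to 0.15; starts between 0 and 0.02, stays where left (1.5 N friction), locked once the pin is in the hole. A grey deck, 160 by 200 mm, top 47 mm above the bench; a white six-well spot plate (80 by 120 mm, top at 63 mm) is fixed on its far (bed +x) half, a brass bushing and a blue handle fin on its near half.
- bushing (a point): Centre of the mouth of the brass bushing on the carriage, 85 mm above the bench: a 50 mm square block with an upright 20 mm through hole (3 mm chamfer at the mouth), which opens 2 mm above the bed. It moves with the carriage; its axes are the bed's.
- handle (a point): Grip point on the carriage's blue handle fin, 75 mm above the bench. The fin is 14 mm thick along the bed's y, 40 mm along its x, and stands from 47 to 92 mm above the bench. It is 120 mm from the bushing towards the bed's +y and moves with the carriage.
- pin_knob (a point): Centre of the red knob (28 mm in diameter, 37 mm tall) of the loose locating pin, about 0.14 kg, 120 mm long. Below the knob: a steel collar, 38 mm in diameter, 8 mm thick, underside 27 mm below this point, then a 16 mm steel shank, 75 mm long; tip 102 mm below this point. It starts upright in the park block.
- pin_tip (a point): Centre of the pin's tapered tip (10 mm wide at the end, growing to 16 mm within 4 mm); z runs up along the pin. 35 mm above the bench when it rests on the bed (collar 25 mm above the bushing); 10 mm above the bench when fully home (collar on the bushing). It falls by its own weight when over the hole.
- park: Fixed green park block, 70 by 70 by 40 mm, with one 18 mm hole 35 mm deep in its top in which the pin stands at the start. Origin: centre of its underside on the bench. The park block and the console stand one each side of the robot, either way round.
- plunger (a joint): Stroke of the yellow plunger, m: 0 when up, 0.015 when fully down; it moves vertically. A spring returns it: about 3 N to start, 9 N fully down, hard stop there.
- plunger_top (a point): Top centre of the yellow plunger cap (42 mm in diameter, 12 mm thick), 96 mm above the bench when up. It stands on a fixed grey console, 80 by 80 by 60 mm, in the middle of its top.
- bottle: Bystander: amber jar with white cap, 60 mm in diameter, 130 mm tall, loose. Origin at the centre of its underside.
- dish: Bystander: open aluminium dish, 100 mm in diameter, 30 mm tall, loose. Origin at the centre of its underside.
- rack: Bystander: red tube rack 100 by 200 by 60 mm with some tubes (up to 145 mm tall), loose, 0.9 kg. Origin at the centre of its underside.
Not all that is in view belongs to the job. What is shaped like the part that bears pin_knob but blue or purple is not meant. What is shaped like the part that bears plunger but purple is not meant.

How it is judged:
By the outcome, as a careful person would: the job done as asked, in the order asked, and still so for the second after the job is handed in, with the robot touching nothing.
It also fails if it takes over 59 s, if anything falls off the work surface, if the arm or the gripper's body presses on something with over 40 N, if the wrist force passes 120 N, or if a joint passes its speed limit or range.

## Working session

There is one attempt and no reset: what is moved stays moved. The work goes in short steps, Python scripts to look and compute and a shell command to move; the robot and the scene stay as the last step left them, time stands still between calls to the robot, and variables do not carry over. Pictures are saved under pics/ and viewed, about 8 in all and at most 12, crops included, and the job is handed in when it is done.

```bash
mkdir -p pics
cat > h.py <<'E'
import numpy as np, cv2
from station import telemetry, grab_frame, arm, regions_of, pinpoint
def cam(f):
    K=np.array([[f["fx"],0,f["cx"]],[0,f["fy"],f["cy"]],[0,0,1.]])
    return K,np.array(f["dist_coeffs"],float),np.array(f["R"]),np.array(f["t"])
def ray(f,uv):
    K,d,R,t=cam(f)
    n=cv2.undistortPoints(np.array([[uv]],float),K,d)[0,0]
    return -R.T@t, R.T@np.array([n[0],n[1],1])
def onz(f,uv,z):
    c,r=ray(f,uv); return c+r*(z-c[2])/r[2]
def proj(f,X):
    K,d,R,t=cam(f)
    return cv2.projectPoints(np.array(X,float).reshape(-1,1,3),cv2.Rodrigues(R)[0],t,K,d)[0][:,0]
def tri(obs):
    A=np.zeros((3,3));b=np.zeros(3)
    for f,uv in obs:
        c,r=ray(f,uv); r=r/np.linalg.norm(r);P=np.eye(3)-np.outer(r,r);A+=P;b+=P@c
    return np.linalg.solve(A,b)
def save(f,n): cv2.imwrite(f"pics/{n}.png",f["pixels"][:,:,::-1])
E
python3 - <<'E'
from h import *
Z=dict(bed=0,bushing=.085,handle=.075,pin_knob=.112,park=0,plunger_top=.096,bottle=0,dish=0,rack=0)
fs={}
for c in("scene","side"):
    f=fs[c]=grab_frame(c); save(f,c+"0")
    for n,z in Z.items():
        for r in pinpoint(c,n)[:3]:
            print(c,n,round(r["p"],2),np.round(r["location"]),np.round(onz(f,r["location"],z),3))
s=telemetry.get_state();print(s["t"],s["eef_pos"],s["ee_rot"],s["force"],s["width"])
E
```

```text
scene bed 0.72 [271. 256.] [0.591 0.051 0.   ]
scene bushing 0.96 [256. 211.] [ 0.531 -0.069  0.085]
scene handle 0.57 [268. 255.] [0.632 0.077 0.075]
scene handle 0.56 [278. 230.] [0.538 0.036 0.075]
scene pin_knob 0.71 [390. 241.] [0.358 0.344 0.112]
scene pin_knob 0.48 [376. 210.] [0.28  0.241 0.112]
scene pin_knob 0.43 [357. 229.] [0.388 0.24  0.112]
scene park 0.86 [355. 249.] [0.38  0.246 0.   ]
scene plunger_top 0.56 [251. 156.] [ 0.356 -0.267  0.096]
scene plunger_top 0.53 [221. 180.] [ 0.515 -0.262  0.096]
scene bottle 0.75 [181. 194.] [ 0.61  -0.398  0.   ]
scene bottle 0.31 [354. 250.] [0.389 0.245 0.   ]
scene dish 0.84 [197. 166.] [ 0.47  -0.465  0.   ]
scene rack 0.61 [362. 345.] [0.645 0.455 0.   ]
side bed 0.62 [319. 200.] [0.595 0.053 0.   ]
side bed 0.26 [226. 186.] [0.39  0.252 0.   ]
side bushing 0.77 [327. 220.] [ 0.527 -0.069  0.085]
side handle 0.88 [304. 190.] [0.541 0.057 0.075]
side pin_knob 0.8 [223. 162.] [0.388 0.244 0.112]
side pin_knob 0.64 [187. 184.] [0.266 0.225 0.112]
side park 0.6 [225. 189.] [0.383 0.241 0.   ]
side plunger_top 0.7 [322. 312.] [ 0.354 -0.282  0.096]
side plunger_top 0.53 [372. 276.] [ 0.509 -0.273  0.096]
side bottle 0.64 [430. 314.] [ 0.608 -0.402  0.   ]
side dish 0.94 [405. 363.] [ 0.472 -0.461  0.   ]
side rack 0.84 [257. 118.] [0.632 0.464 0.   ]
side rack 0.32 [406. 369.] [ 0.463 -0.472  0.   ]
1.0 [0.24837481 0.62760868 0.22657811] [-3.14156878e+00  5.46980672e-06 -1.94757637e+00] [-0.63314711 -0.5685255  -0.20062842] 0.08717186484977628
```

```bash
python3 -c "
import cv2;a=cv2.imread('pics/scene0.png');b=cv2.imread('pics/side0.png')
cv2.imwrite('pics/both0.png',cv2.resize(cv2.vconcat([a,b]),(400,600)))"
```

```text
(no output)
```

View pics/scene0.png

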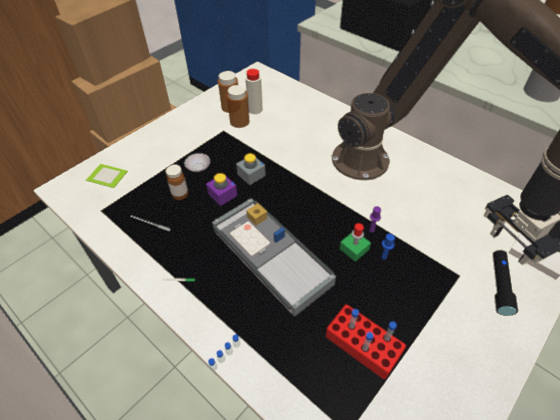

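View pics/side0.png

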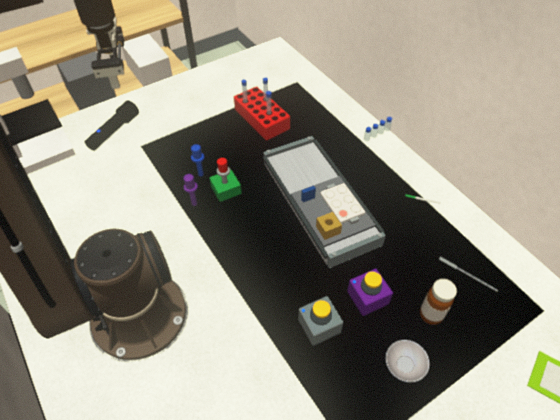

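The scene view shows the red pin in the green park at (357,229) and the grey console at (251,156). The purple plunger at (221,180) and the blue and purple pins are decoys. The side view agrees: pin (223,162), console (322,312). Next I move above the pin.

```bash
python3 -m inch '0.6 2 -5.5 0 0 0 -5;0.6 4 -11 0 0 0 -10;0.6 6 -16.5 0 0 0 -15;0.6 8 -22 0 0 0 -20;0.6 10 -27.5 0 0 0 -20;0.6 12 -33 0 0 0 -20;0.6 14 -38.6 0 0 0 -20;0.6 14 -38.6 0 0 0 -20;0.6 14 -38.6 0 0 0 -20' 20
cat > look.py <<'E'
import sys
from h import *
f=grab_frame("wrist"); save(f,sys.argv[1])
for a in sys.argv[2:]:
    n,z=a.split("=")
    for r in pinpoint("wrist",n)[:3]: print(n,round(r["p"],2),np.round(r["location"]),np.round(onz(f,r["location"],float(z)),4))
s=telemetry.get_state();print(s["t"],s["eef_pos"],s["ee_rot"],s["force"],s["width"])
E
python3 look.py w1 pin_knob=.107 park=0 bushing=.085 handle=.075
```

```text
t: 2.12
eef_pos: [0.3887, 0.2416, 0.2269]
ee_rot: [3.141, 0.001, -2.298]
force: [-0.2, -0.5, 1.1]
width: 0.0524
pin_knob 0.89 [289. 198.] [0.3815 0.2391 0.107 ]
park 0.91 [286. 171.] [0.3832 0.2398 0.    ]
2.375 [0.38810538 0.24252893 0.22641927] [-3.14157010e+00 -3.10228485e-04 -2.29518539e+00] [-0.27426242  0.40060219 -0.85089295] 0.052618381357635594
```

View pics/w1.png

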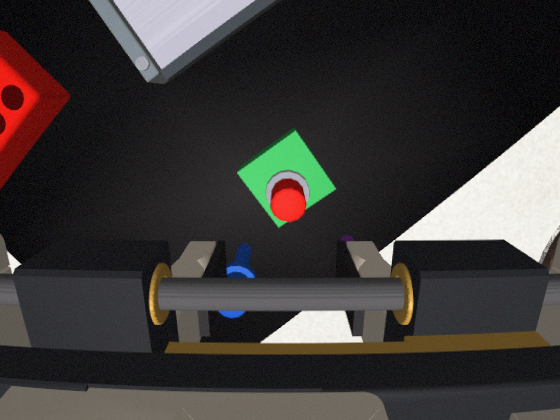

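The wrist view shows the red knob at (289,198), centred on the green block, with the blue decoy off to one side at (238,280). The grasp is clear.

```bash
python3 -m inch '0.6 -0.5 -0.3 -4 0 0 0;0.6 -0.5 -0.3 -8 0 0 0;0.6 -0.5 -0.3 -11 0 0 0;0.6 -0.5 -0.3 -13.3 0 0 0;0.6 -0.5 -0.3 -13.3 0 0 0;0 -0.5 -0.3 -13.3 0 0 0;0 -0.5 -0.3 -13.3 0 0 0;0 -0.5 -0.3 -13.3 0 0 0;0 -0.5 -0.3 -13.3 0 0 0' 25
```

```text
t: 3.5
eef_pos: [0.3834, 0.2399, 0.0941]
ee_rot: [-3.142, 0.001, -2.295]
force: [0.4, 0.6, 4.8]
width: 0.0275
```

```bash
python3 -m inch '0 0 0 4 0 0 0;0 0 0 9 0 0 0;0 1.5 -4 13 0 0 0;0 3.5 -9.5 13 0 0 0;0 5.5 -15 13 0 0 0;0 7.5 -20.5 13 0 0 0;0 10 -27 13 0 0 0;0 10 -27 13 0 0 0;0 10 -27 13 0 0 0' 25;python3 look.py w2 bushing=.085 handle=.075 pin_tip=.12 pin_knob=.238
```

```text
t: 4.62
eef_pos: [0.4831, -0.0308, 0.2237]
ee_rot: [3.141, 0.0, -2.297]
force: [0.5, 0.3, -1.9]
width: 0.027
bushing 0.85 [285. 115.] [ 0.5267 -0.0733  0.085 ]
handle 0.64 [159. 147.] [0.578 0.025 0.075]
pin_tip 0.91 [281. 206.] [ 0.479  -0.0272  0.12  ]
pin_knob 0.81 [284. 273.] [ 0.4819 -0.0317  0.238 ]
pin_knob 0.5 [288. 114.] [ 0.5323 -0.0781  0.238 ]
4.875 [ 0.48325801 -0.02894661  0.22426656] [-3.14144063e+00  1.37783101e-03 -2.29283253e+00] [ 0.07154912  0.33465188 -1.90803342] 0.02739636262984599
```

View pics/w2.png

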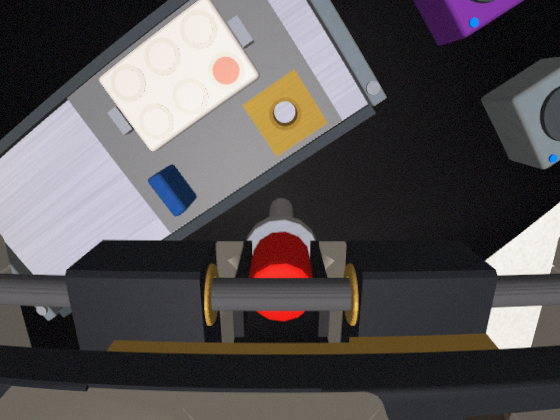

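The wrist view shows the bushing's square top centred at about (285,112), the handle at (172,190), and the pin held upright with its tip at (281,200).

Run:
```python
from h import *
f=grab_frame("wrist")
m=np.array([onz(f,c,.085) for c in [(293,70),(327,120),(277,153),(245,105)]])
print(m.mean(0)); e=m[1]-m[0],m[2]-m[1],m[3]-m[2],m[0]-m[3]
print([(np.round(np.linalg.norm(x),3),np.round(np.degrees(np.arctan2(x[1],x[0])),1)) for x in e])
print("handle top",onz(f,(175,185),.092), "tip",onz(f,(281,203),.136),onz(f,(285,115),.085))
o=[(f,pinpoint("wrist","bushing")[0]["location"])];h=[]
for c in("scene","side"):
    g=grab_frame(c)
    for n,l in(("bushing",o),("handle",h)):
        r=pinpoint(c,n)
        for x in r[:2]: print(c,n,round(x["p"],2),np.round(onz(g,x["location"],.085 if n=="bushing" else .075),4))
```

```text
[ 0.52806223 -0.07300187  0.085     ]
[(np.float64(0.048), np.float64(174.4)), (np.float64(0.049), np.float64(82.3)), (np.float64(0.047), np.float64(-7.9)), (np.float64(0.047), np.float64(-96.3))]
handle top [0.54501873 0.03472695 0.092     ] tip [ 0.48456163 -0.02999854  0.136     ] [ 0.52681476 -0.07137593  0.085     ]
scene handle 0.98 [0.5473 0.046  0.075 ]
side bushing 0.68 [ 0.5315 -0.0654  0.085 ]
side handle 0.92 [0.5357 0.0415 0.075 ]
```

```bash
python3 -m inch '0 2.2 -2 0 0 0 0;0 4.4 -4.1 0 0 0 0;0 4.4 -4.1 -2.5 0 0 0;0 4.4 -4.1 -4.5 0 0 0;0 4.4 -4.1 -4.5 0 0 0;0 4.4 -4.1 -5.5 0 0 0;0 4.4 -4.1 -6.5 0 0 0;0 4.4 -4.1 -6.5 0 0 0' 25;python3 - <<'E'
from h import *
for c in("side","scene"):
    f=grab_frame(c)
    u,v=np.int32(proj(f,[[.528,-.07,.08]])[0])
    p=f["pixels"][max(v-60,0):v+50,u-60:u+60]; cv2.imwrite(f"pics/{c}1.png",cv2.resize(p,None,fx=3,fy=3)[:,:,::-1])
cv2.imwrite("pics/ins.png",cv2.hconcat([cv2.imread("pics/side1.png"),cv2.imread("pics/scene1.png")]))
E
```

```text
t: 6.28
eef_pos: [0.5271, -0.071, 0.1585]
ee_rot: [3.141, 0.0, -2.295]
force: [0.8, -1.4, -2.1]
width: 0.0275
```

View pics/ins.png

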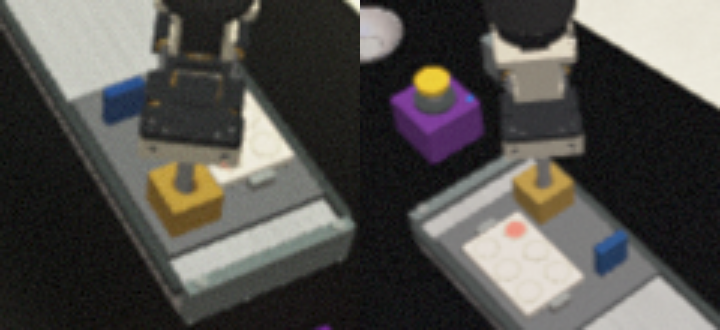

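In both crops the shank enters the bushing mouth, with the tip about 15 mm inside. I'll lower it to the bed and release.

```bash
python3 -m inch '0 0 0 -1.2 0 0 0;0 0 0 -2.2 0 0 0;0 0 0 -3 0 0 0;0 0 0 -3.5 0 0 0;0 0 0 -3.5 0 0 0' 25; python3 -m inch '0.5 0 0 0 0 0 0;0.5 0 0 0 0 0 0;0.5 0 0 0 0 0 0;0.5 0 0 3 0 0 0;0.7 0 0 7 0 0 0;0.7 0 0 10 0 0 0;0.7 0 0 10 0 0 0' ;python3 look.py w3 bushing=.085 handle=.075 pin_knob=.137
```

```text
t: 7.0
eef_pos: [0.5277, -0.0711, 0.1243]
ee_rot: [-3.141, 0.001, -2.294]
force: [0.1, -1.0, 1.5]
width: 0.0272
t: 7.88
eef_pos: [0.5291, -0.0709, 0.2269]
ee_rot: [-3.138, 0.005, -2.294]
force: [0.3, 0.0, -0.8]
width: 0.0606
bushing 0.63 [285. 188.] [ 0.527  -0.0723  0.085 ]
handle 0.71 [177. 252.] [0.5462 0.0457 0.075 ]
pin_knob 0.88 [287. 207.] [ 0.5255 -0.073   0.137 ]
8.075 [ 0.52702863 -0.07105483  0.22322658] [ 3.14076918e+00 -2.61518536e-04 -2.29449955e+00] [-0.69305353  0.36952739  0.84270956] 0.06085831471499931
```

View pics/w3.png

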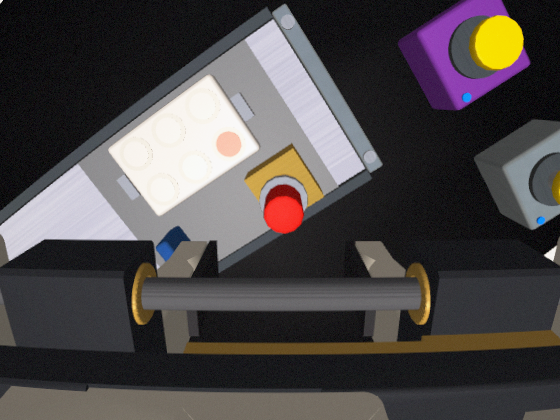

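The pin stands in the bushing with its collar above the block, knob at (284,207). Next I go to the handle with the jaws across the fin along bed x.

```bash
python3 -m inch '0.7 0.2 2 0 0 0 -10;0.7 0.5 5 0 0 0 -20;0.7 1 8 0 0 0 -30;0.7 1.5 11.9 0 0 0 -40;0.7 1.5 11.9 -4 0 0 -50;0.7 1.5 11.9 -8 0 0 -55.4;0.7 1.5 11.9 -8 0 0 -55.4;0.7 1.5 11.9 -8 0 0 -55.4' 8;python3 look.py w4 bushing=.085 handle=.075 pin_knob=.137
```

```text
t: 9.07
eef_pos: [0.5427, 0.0479, 0.1441]
ee_rot: [3.141, 0.0, 3.024]
force: [0.5, 0.3, 0.5]
width: 0.0616
handle 0.76 [276. 213.] [0.5455 0.0469 0.075 ]
9.275 [0.5428323 0.0481117 0.1446677] [3.13966170e+00 1.86352485e-03 3.02250314e+00] [-0.77685286 -0.24950121  0.34011877] 0.06129351288136487
```

View pics/w4.png

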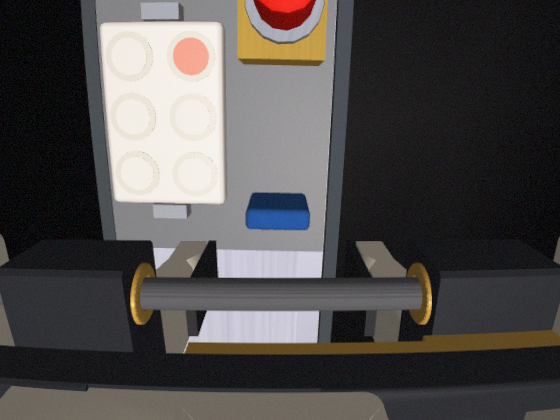

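Run:
```python
from h import *
f=grab_frame("wrist");print(-np.array(f["R"]).T@f["t"], telemetry.get_state()["eef_pos"], telemetry.get_state()["q"])
print(onz(f,(278,203),.092))
```

```text
[ 0.53357476 -0.02568125  0.30236561] [0.5426574  0.0480842  0.14448337] [ 4.47608135e-01  2.14539094e-01 -3.91155729e-01 -9.00031068e-04
 -9.62722285e-01 -5.66427791e-01]
[0.5427661 0.0359455 0.092    ]
```

```bash
python3 -m inch '0.7 0 -0.1 -3 0 0 0;0.7 0 -0.1 -6 0 0 0;0.7 0 -0.1 -7.7 0 0 0;0.7 0 -0.1 -7.7 0 0 0;0 0 -0.1 -7.7 0 0 0;0 0 -0.1 -7.7 0 0 0;0 0 -0.1 -7.7 0 0 0;0 0 -0.1 -7.7 0 0 0' 8
```

```text
t: 10.32
eef_pos: [0.545, 0.0477, 0.0687]
ee_rot: [3.138, 0.006, 3.023]
force: [6.1, -1.1, -0.8]
width: 0.04
```

```bash
python3 -m inch '0 0.3 0.1 0 0 0 0;0 0.4 0.6 0 0 0 0;0 0.4 1.2 0 0 0 0;0 0.5 1.8 0 0 0 0;0 0.6 2.4 0 0 0 0;0 0.7 3 0 0 0 0;0 0.7 3.6 0 0 0 0;0 0.7 3.6 0 0 0 0' 8;python3 look.py w5 handle=.075 pin_knob=.137
```

```text
t: 11.32
eef_pos: [0.5501, 0.0835, 0.0685]
ee_rot: [3.139, 0.003, 3.022]
force: [-7.3, 2.3, 4.1]
width: 0.0399
handle 0.61 [280. 262.] [0.5501 0.0822 0.075 ]
11.475 [0.55011818 0.08349867 0.06852791] [3.13871661e+00 2.93735579e-03 3.02225687e+00] [-6.93120344  1.86935797  3.35742521] 0.03992196029723113
```

```bash
python3 -m inch '0 -0.1 0.4 0 0 0 0;0 -0.1 0.8 0 0 0 0;0 0 1.2 0 0 0 0;0 0 1.6 0 0 0 0;0 0.1 2 0 0 0 0;0 0.1 2.4 0 0 0 0;0 0.2 2.8 0 0 0 0;0 0.2 3.2 0 0 0 0' 8;python3 look.py w5 handle=.075 pin_knob=.137
```

```text
t: 12.48
eef_pos: [0.5546, 0.116, 0.0688]
ee_rot: [3.137, 0.007, 3.023]
force: [11.5, -3.9, -10.3]
width: 0.04
handle 0.68 [280. 258.] [0.5542 0.1131 0.075 ]
12.625 [0.55466616 0.11648787 0.06876137] [3.13675533 0.00696394 3.02274241] [ 9.55917669 -0.70457267 -9.28357993] 0.03994124919536908
```

```bash
python3 -m inch '0 0.2 0.4 0 0 0 0;0 0.25 0.8 0 0 0 0;0 0.3 1.2 0 0 0 0;0 0.35 1.6 0 0 0 0;0 0.4 2 0 0 0 0' 8;python3 look.py w5 handle=.075
python3 - <<'E'
from h import *
f=grab_frame("side");save(f,"side2")
for c in ("scene","side"):
    g=f if c=="side" else grab_frame(c)
    for n,z in(("pin_knob",.137),("bushing",.085)):
        for r in pinpoint(c,n)[:2]:print(c,n,round(r["p"],2),np.round(onz(g,r["location"],z),3))
u,v=np.int32(proj(f,[[.54,.03,.08]])[0])
cv2.imwrite("pics/s2.png",cv2.resize(f["pixels"][max(v-70,0):v+70,u-90:u+90],None,fx=3,fy=3)[:,:,::-1])
E
```

```text
t: 13.25
eef_pos: [0.5576, 0.1362, 0.0686]
ee_rot: [3.138, 0.005, 3.022]
force: [-4.4, -2.1, 3.8]
width: 0.0402
handle 0.9 [278. 265.] [0.5585 0.1363 0.075 ]
13.35 [0.55760599 0.13665148 0.06860218] [3.13750563 0.00513258 3.0227311 ] [-6.25628498  0.22845615  2.21077224] 0.040296614931232225
scene pin_knob 0.62 [0.539 0.027 0.137]
scene pin_knob 0.46 [0.378 0.346 0.137]
scene bushing 0.58 [0.553 0.027 0.085]
scene bushing 0.23 [0.684 0.474 0.085]
side pin_knob 0.75 [0.539 0.026 0.137]
side pin_knob 0.74 [0.264 0.209 0.137]
side bushing 0.59 [0.542 0.02  0.085]
```

View pics/s2.png

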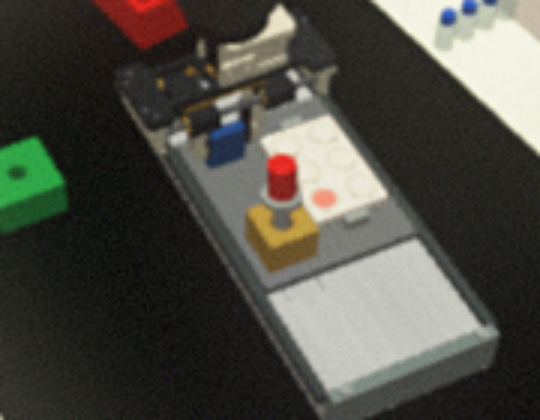

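The pin is still up, with the shank visible between collar and bushing at (283,215). I keep sliding.

```bash
cat > kz.py <<'E'
from h import *
o=[]
for c in("scene","side"):
    g=grab_frame(c); 
    b=[r for r in pinpoint(c,"pin_knob") if np.linalg.norm(onz(g,r["location"],.125)[:2]-[.545,.05])<.07]
    if b:o.append((g,b[0]["location"]))
if len(o)==2: print("knob",np.round(tri(o),4))
for z in(.137,.112): print([np.round(onz(g,u,z)[:2],4) for g,u in o])
E
python3 -m inch '0 0 0.4 0 0 0 0;0 0.05 0.8 0 0 0 0;0 0.1 1.2 0 0 0 0;0 0.15 1.6 0 0 0 0;0 0.2 2 0 0 0 0' 8;python3 look.py w6 handle=.075; python3 kz.py
```

```text
t: 14.28
eef_pos: [0.5604, 0.1571, 0.0687]
ee_rot: [3.137, 0.006, 3.023]
force: [5.8, -2.2, -4.6]
width: 0.0401
handle 0.83 [281. 263.] [0.5597 0.1564 0.075 ]
14.375 [0.56049668 0.15759698 0.06869516] [3.13612577 0.00656904 3.02296364] [ 4.51910934  0.11929185 -4.93182123] 0.04015025216018268
knob [0.5484 0.0569 0.1374]
[array([0.5477, 0.057 ]), array([0.5489, 0.0568])]
[array([0.533 , 0.0436]), array([0.563 , 0.0751])]
```

```bash
python3 -m inch '0 0.1 0.4 0 0 0 0;0 0.15 0.8 0 0 0 0;0 0.2 1.2 0 0 0 0;0 0.2 1.2 0 0 0 0' 8;python3 look.py w6 handle=.075; python3 kz.py
```

```text
t: 15.08
eef_pos: [0.5623, 0.1702, 0.0687]
ee_rot: [3.135, 0.007, 3.023]
force: [-0.4, 1.5, -1.1]
width: 0.0397
handle 0.8 [278. 263.] [0.5632 0.1696 0.075 ]
15.175 [0.56234719 0.17012162 0.06873627] [3.13498332 0.00672887 3.02304594] [-1.48202558  2.46079314 -0.43976702] 0.040125600714098986
knob [0.5576 0.0574 0.0901]
[array([0.5847, 0.0805]), array([0.531 , 0.0257])]
[array([0.5709, 0.0677]), array([0.5446, 0.0432])]
```

```bash
cat > crop.py <<'E'
import sys
from h import *
im=[]
for c in("side","scene"):
    f=grab_frame(c);u,v=np.int32(proj(f,[[.55,.05,.08]])[0])
    im.append(cv2.resize(f["pixels"][max(v-50,0):max(v-50,0)+100,u-60:u+60],None,fx=3.3,fy=3.3,interpolation=cv2.INTER_CUBIC)[:,:,::-1])
cv2.imwrite(f"pics/{sys.argv[1]}.png",cv2.hconcat(im))
E
python3 crop.py c3
```

```text
(no output)
```

View pics/c3.png

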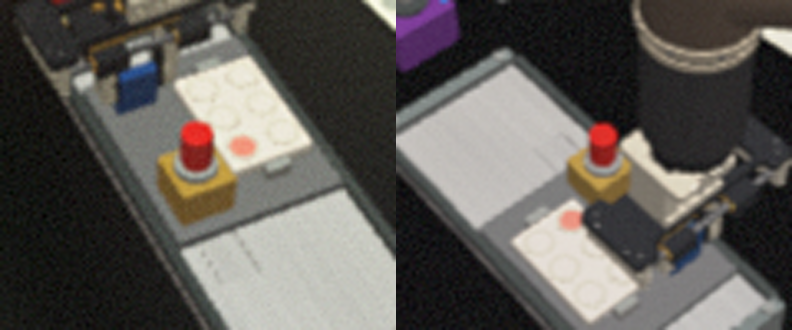

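The pin has dropped: the collar sits on the brass block in both crops, at (197,170) and (602,165). I give it a small tug to check the lock, then release and lift.

```bash
python3 -m inch '0 0 0.3 0 0 0 0;0 0.1 0.6 0 0 0 0;0 0.1 0.6 0 0 0 0' 8; python3 -m inch '0 0 -0.4 0 0 0 0;0 0 -0.6 0 0 0 0;0.7 0 -0.6 0 0 0 0;0.7 0 -0.6 0 0 0 0;0.7 0 -0.6 0 0 0 0;0.7 0 -0.6 4 0 0 0;0.7 0 -0.6 9 0 0 0;0.7 0 -0.6 15 0 0 0;0.7 0 -0.6 18 0 0 0;0.7 0 -0.6 18 0 0 0'; python3 look.py w7 handle=.075 bushing=.085 pin_knob=.112; python3 kz.py
```

```text
t: 15.85
eef_pos: [0.563, 0.175, 0.0687]
ee_rot: [3.137, 0.006, 3.023]
force: [-1.9, -4.2, 0.7]
width: 0.0402
t: 17.1
eef_pos: [0.5644, 0.1697, 0.252]
ee_rot: [3.133, 0.011, 3.023]
force: [-0.7, 0.2, -0.9]
width: 0.0614
handle 0.72 [283. 175.] [0.5634 0.168  0.075 ]
pin_knob 0.8 [291.  33.] [0.5431 0.0493 0.112 ]
17.3 [0.56242121 0.16872333 0.2473882 ] [3.13789194 0.0040851  3.02258924] [-0.31694939  0.64974677  0.33041963] 0.06097916659265316
knob [0.5453 0.0596 0.1086]
[array([0.5629, 0.0734]), array([0.5288, 0.0404])]
[array([0.5485, 0.0604]), array([0.5424, 0.0583])]
```

```bash
python3 -m inch '0 -2.3 -5 0 0 0 0;0 -4.6 -10 0 0 0 0;0 -7 -15 0 0 0 0;0 -9.3 -20 0 0 0 0;0 -11.6 -25 0 0 0 0;0 -14 -30 0 0 0 0;0 -16.3 -35 0 0 0 0;0 -18.5 -40 0 0 0 0;0 -20.7 -44.4 0 0 0 0;0 -20.7 -44.4 -2 0 0 0;0 -20.7 -44.4 -2 0 0 0' 10;python3 look.py w8 plunger_top=.096
```

```text
t: 18.88
eef_pos: [0.3544, -0.2753, 0.2264]
ee_rot: [3.137, 0.001, 3.021]
force: [0.3, -0.1, 0.2]
width: 0.0009
plunger_top 0.97 [275. 196.] [ 0.3593 -0.2707  0.096 ]
plunger_top 0.56 [103. 208.] [ 0.5074 -0.2777  0.096 ]
18.975 [ 0.35594373 -0.27510164  0.22801435] [3.13812571 0.00414755 3.02323412] [ 0.2104068  -0.3852374  -0.50121843] 0.0004724906369518044
```

View pics/w8.png

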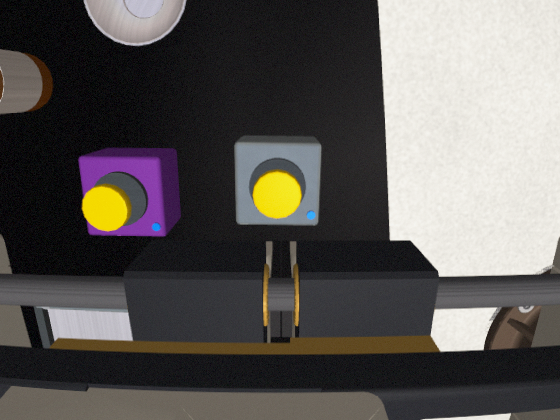

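The wrist view shows the grey console with its yellow cap at (277,194), while the purple decoy is at (105,208). I press the grey one.

```bash
python3 -m inch '0 0.3 0.4 -5 0 0 0;0 0.3 0.4 -10 0 0 0;0 0.3 0.4 -12.5 0 0 0;0 0.3 0.4 -13.5 0 0 0;0 0.3 0.4 -14.4 0 0 0;0 0.3 0.4 -14.4 0 0 0'
```

```text
t: 19.73
eef_pos: [0.3594, -0.2709, 0.0848]
ee_rot: [3.138, 0.004, 3.024]
force: [-2.8, 3.6, 7.2]
width: 0.0005
```

```bash
python3 -m inch '0 0 0 -0.3 0 0 0;0 0 0 -0.5 0 0 0;0 0 0 -0.6 0 0 0;0 0 0 -0.6 0 0 0;0 0 0 -0.6 0 0 0'
```

```text
t: 20.35
eef_pos: [0.3597, -0.271, 0.0812]
ee_rot: [3.139, 0.005, 3.025]
force: [-7.3, 5.3, 18.5]
width: 0.0006
```

```bash
python3 -m inch '0 0 0 -0.4 0 0 0;0 0 0 -0.4 0 0 0'; python3 -m inch '0 0 0 1 0 0 0;0 0 0 3 0 0 0;0 0 0 8 0 0 0;0 0 0 14 0 0 0;0 0 0 15 0 0 0;0 0 0 15 0 0 0'
python3 - <<'E'
from h import *
o={}
for c in("scene","side","wrist"):
    g=grab_frame(c)
    if c!="wrist": save(g,c+"9")
    for n,z in(("plunger_top",.096),("bottle",0),("dish",0),("rack",0),("pin_knob",.112)):
        for r in pinpoint(c,n)[:2]:
            X=onz(g,r["location"],z);print(c,n,round(r["p"],2),np.round(X,3))
            if n=="plunger_top" and np.linalg.norm(X[:2]-[.359,-.271])<.05:o[c]=(g,r["location"])
print("plunger",tri(list(o.values())))
E
python3 crop.py c9; python3 -c "
import cv2
a=cv2.imread('pics/c9.png');b=cv2.imread('pics/side9.png');b=b[:270,:];b=cv2.resize(b,(a.shape[1]*3//5,int(270*a.shape[1]*.6/560)))
p=cv2.copyMakeBorder(b,0,0,0,a.shape[1]-b.shape[1],cv2.BORDER_CONSTANT);o=cv2.vconcat([a,p])[:598];cv2.imwrite('pics/fin.png',o);print(o.shape)"
```

```text
t: 20.6
eef_pos: [0.3599, -0.2711, 0.0809]
ee_rot: [3.14, 0.006, 3.027]
force: [-13.7, 11.0, 40.2]
width: 0.0006
t: 21.35
eef_pos: [0.3607, -0.2711, 0.2322]
ee_rot: [3.14, 0.01, 3.027]
force: [-0.8, 0.2, -1.1]
width: 0.0007
scene plunger_top 0.51 [ 0.358 -0.284  0.096]
scene plunger_top 0.43 [ 0.518 -0.272  0.096]
scene bottle 0.96 [ 0.615 -0.391  0.   ]
scene dish 0.88 [ 0.458 -0.472  0.   ]
scene rack 0.84 [0.638 0.462 0.   ]
scene pin_knob 0.67 [0.548 0.059 0.112]
scene pin_knob 0.56 [0.287 0.251 0.112]
side plunger_top 0.66 [ 0.357 -0.279  0.096]
side plunger_top 0.53 [ 0.509 -0.28   0.096]
side bottle 0.83 [ 0.616 -0.398  0.   ]
side dish 0.65 [ 0.47  -0.461  0.   ]
side rack 0.58 [0.633 0.46  0.   ]
side pin_knob 0.71 [0.271 0.233 0.112]
side pin_knob 0.63 [0.542 0.054 0.112]
wrist plunger_top 0.88 [ 0.358 -0.269  0.096]
wrist plunger_top 0.76 [ 0.506 -0.278  0.096]
wrist bottle 0.78 [ 0.61  -0.401  0.   ]
plunger [ 0.35870755 -0.27707419  0.10055856]
(559, 792, 3)
```

View pics/fin.png

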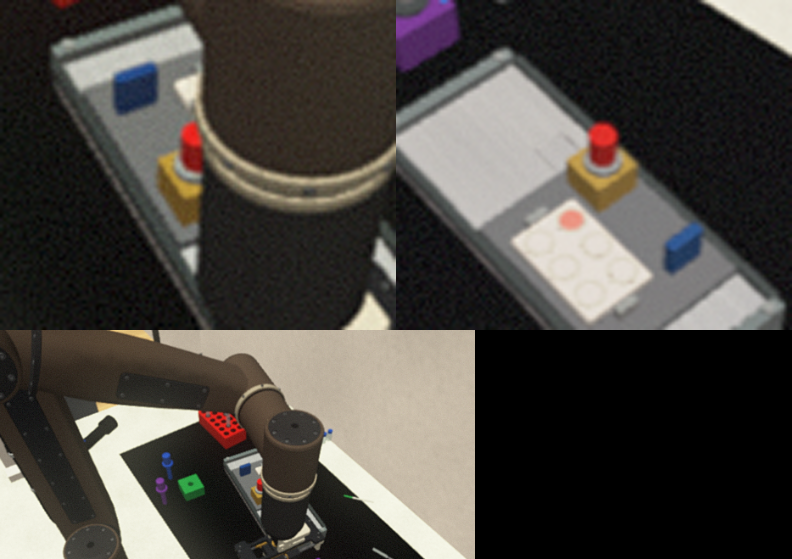

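The final pictures show the collar seated on the bushing at (602,165) and the bystanders where they were. The robot is clear of everything and the plunger is back up. I hand in.

```bash
python3 -c "
from station import arm;print(arm.job_done())"
```

```text
the job is handed in; nothing more can be done
None
```

The job is done and handed in at about 22 s on the robot's clock. I stood the red pin in the bushing and slid the carriage by its handle for about 12 cm until the pin dropped home. Then I pressed the grey console's yellow plunger to its stop and backed off.

**Last checks**
- **Pin:** the pictures show the collar down on the bushing. The knob's triangulated height was about 0.109 m, against 0.112 m expected when home. One reading just after the drop gave 0.090 m, with the two cameras disagreeing.
- **Carriage lock:** on a small tug along +y after the drop, the handle resisted with about 4 N and the fingers appeared to slip on the fin.
- **Plunger:** it went down to 0.081 m, its full stroke. After I lifted, it measured 0.096 to 0.10 m, so it is back up.
- **Bottle, dish and rack:** all three are within about 1.2 cm of their first measured positions. That is roughly the scatter of the detections, and nothing came near them.

**Plunger force:** the last press against the plunger's hard stop read about 40 N vertical, or about 44 N in total, through the closed fingertips. That is above 40 N, but the 40 N limit covers the arm and the gripper's body, which touched nothing there, and it is well under the 120 N wrist limit.

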